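# Make up the porridge tray and the chips tray

### The arm

A 6-joint arm with a two-finger parallel gripper is mounted at the origin on a cart in front of the work surface, level with it; the furniture and walls round the work are solid. World frame = base frame: x ahead of the robot, y to its left, z up, the work surface at z = 0. Lengths are in m, angles in rad, forces in N, time in s.
With the tool pointing down it reaches from about 0.3 to 0.875 m from the base axis. Payload 6.4 kg.
Tool frame: the origin (TCP) lies at the very end of the fingers, on their centre line; the grasp point (between the pads) lies 19 mm behind it; z points along the fingers, y is the line along which they close (so a half turn about z gives the same grasp; the last joint's range is limited). The gripper opens to 85 mm and grips with 20 to 120 N. Pads are 22 mm wide; open, the fingers measure 114 mm over their backs; the gripper's body (76 mm by 85 mm) begins 54 mm behind the grasp point. The pads swing forward as they close: fully open they stand 13 mm farther back than shut.
Start: joints at [-1.518, 0.181, 1.607, -0, 1.354, -0.206], TCP at [0.147, -0.556, 0.231] pointing down, gripper open.
Joint ranges: [-2.99, 2.99], [-0.89, 2.07], [0.3, 2.58], [-1.14, 4.28], [0, 2.63], [-3.12, 3.12]. Speed limits (rad/s): [2.57, 2.57, 3.01, 3.14, 3.14, 3.14].

### API

Orientations are given as a 3x3 rotation matrix whose columns are the frame's x, y, z axes.
In Python, from plant import readout, imaging, ticket, models gives the robot as it stands.
- The arm moves only by the shell command python3 -m pendant 'ROWS' [FORCE]. ROWS is JSON, a list of rows, each an object of numbers: "dx", "dy", "dz": the shift along the tool's x, y, z in cm; "wx", "wy", "wz": the turn, a rotation vector about the tool's x, y, z in degrees; "jaw": the opening, from 0 (shut) to 1 (fully open). A call has 1 to 20 rows; each row shifts and turns the commanded pose from where the row before left it, along the tool's axes as they then stand; what a row does not reach is not made up. A row lasts 1/10 s, in which the tool goes at most 50 mm and 8.59 degrees, less where a joint would pass 70% of its speed; a pose out of reach is approached as far as the arm can. A call is refused whole if a number of a shift passes 5 or a number of a turn 8.59, either way. A call with a gripper value outside its range is refused whole. The fingers move at their own pace and stop on an object; FORCE is the grip in N (left out, the last holds). Time passes only in rows, so rows that do not move let the fingers close. It gives the time, the measured TCP pose, the force, the opening and the grip force at its end, in the units of the state.
- readout.sense(): the state, without advancing time (a new reading comes with each control period).
- imaging.get_image(name): name is "scene" or "top" or "wrist"; returns (picture, depth): 400x640x3 uint8, red, green, blue; 400x640 float32, m along the optical axis (not along the pixel's ray), 0 where there is no reading.
- imaging.camera_info(name): a dict with "fx", "fy", "cx", "cy" (pixels), "rvec" (rotation vector, rad) and "tvec" (3), from world to camera coordinates, as OpenCV has them; the wrist camera has in their place "T_tool_cam" (4x4, takes a point from camera to tool coordinates, whose origin is the TCP and whose axes are the flange's). Camera axes: x right, y down, z forward; pixel columns grow to the right and rows downward; lengths in m; the calibration is good to about 2 mm. The wrist camera is an equidistant fisheye: a pixel r from the principal point sees the ray r / f radians off the axis. A picture is of the moment at which its call begins: read the wrist's pose just before it. camera_info takes no time and is no camera call.
- ticket.finish_job(): hands the job in; it is judged then, once.
Trained networks look in the newest picture that a camera, given by its name, has taken for a name from the list of things; names that differ only in an ending like _2 or _b are one class to them, and where a whole thing is asked for, a point or a joint stands for the part that bears it (a point fixed in the world has none). Each returns a list of dicts, best first, with "confidence" (0 to 1); they miss things now and then, are a little off and sometimes report something else, mostly with a low value. They report only what shows in the picture. A call takes as long as a camera call.
- models.search_frame(label, camera): "centre" ([x, y, z] in m, in world coordinates, good to about 4 mm: the middle of the surface that is visible of it).
The state is a dict: "time_s": time; "q": joint angles; "joint_velocities": joint speeds; "tau": joint torques, N m; "ee_pos": TCP position; "ee_rot": TCP orientation; "force": force on the tool from outside, world axes, zero at the start; "moment": the same for the moment, N m; "gripper_width": opening from 0.0 (shut) to 1.0 (fully open); "gripper_force": force on a finger pad.
Only numpy, scipy, OpenCV 4.12 (cv2) and the standard library are available. Lean on these libraries where they do the work, as an engineer would, in place of code of your own. Each camera call takes 0.05 s, during which the arm holds its last target. There are 200 camera calls.

### The job

Make up two kits from the things on the worktop. On the blue tray, stand the honey jar in the large well and the red-capped spice jar in the small well; on the yellow tray, stand the green-capped ketchup bottle in the large well and the dark-brown-capped spice jar in the small well. Seat each fully down in its well and upright, let go of it, tip nothing over, and leave the mandarin and the yoghurt where they are.

Things in the scene. Friction and masses are not known exactly. Their poses are not given: they have to be found in the camera images.
- blue_tray: Porridge tray, fixed in place: flat blue plastic tray 92 x 176 x 16 mm, with two round cork-floored wells 10 mm deep (floors at z = 6 mm). Origin: centre of its underside; z up, y along its length. In its frame: large well: 80 mm across, centre x=0, y=-42 mm; small well: 60 mm across, centre x=0, y=+51 mm. Large well to the robot's right, give or take 0.25 rad.
- yellow_tray: Chips tray, fixed in place: flat yellow plastic tray 92 x 176 x 16 mm, with two round cork-floored wells 10 mm deep (floors at z = 6 mm). Origin: centre of its underside; z up, y along its length. In its frame: large well: 80 mm across, centre x=0, y=-42 mm; small well: 60 mm across, centre x=0, y=+51 mm. Large well to the robot's left, give or take 0.25 rad.
- honey: Squat glass honey jar with a white lid, round, 64 mm across, 97 mm tall, 0.36 kg; the lid (64 mm across) takes the top 11 mm. Origin: centre of its underside; z is its upright axis. Stands loose and upright on the worktop at the start.
- red_cap_jar: Slim spice jar with a red cap, round, 45 mm across, 106 mm tall, 0.11 kg; the cap (45 mm across) takes the top 21 mm, the body below is 42 mm across. Origin: centre of its underside; z is its upright axis. Stands loose and upright on the worktop at the start.
- dark_cap_jar: Slim spice jar with a dark brown cap (a green disc on its top) and green label, round, 44 mm across, 105 mm tall, 0.11 kg; the cap (44 mm across) takes the top 20 mm, the body below is 42 mm across. Origin: centre of its underside; z is its upright axis. Stands loose and upright on the worktop at the start.
- ketchup: Squeeze bottle of red ketchup with a plain green cap, 161 mm tall, 0.2 kg; oval body 46 mm (along its x) by 58 mm (along its y), the round cap, 48 mm across, takes the top 29 mm (132 to 161 mm above its underside) and is the place to grip. Origin: centre of its underside; z is its upright axis. Stands loose and upright on the worktop at the start.
- mandarin: Mandarin, 62 mm across, 60 mm tall. A loose bystander that is to stay where it is. Origin: centre of its underside; z up.
- yoghurt: Small white and blue yoghurt pot with a foil lid, 72 mm across, 72 mm tall. A loose bystander that is to stay where it is. Origin: centre of its underside; z up.

How it is judged:
At the end, for the whole second after the job is handed in: Blue tray: honey in the large well, red-capped jar in the small one; yellow tray: ketchup in the large, dark-capped jar in the small. Each within 20 mm of the well's centre along x and y, 4 mm of its floor, 0.1 rad of upright, at rest; mandarin and yoghurt moved under 30 mm (x of honey in the frame of blue_tray between -0.02 and 0.02 m and y of honey in the frame of blue_tray between -0.062 and -0.022 m and z of honey in the frame of blue_tray between 0.002 and 0.0105 m and angle between each of honey, red_cap_jar, ketchup, dark_cap_jar's own z axis and vertical below 0.1 rad and linear speed of each of honey, red_cap_jar, ketchup, dark_cap_jar below 0.02 m/s and x of red_cap_jar in the frame of blue_tray between -0.02 and 0.02 m and y of red_cap_jar in the frame of blue_tray between 0.031 and 0.071 m and z of red_cap_jar in the frame of blue_tray between 0.002 and 0.0105 m and x of ketchup in the frame of yellow_tray between -0.02 and 0.02 m and y of ketchup in the frame of yellow_tray between -0.062 and -0.022 m and z of ketchup in the frame of yellow_tray between 0.002 and 0.0105 m and x of dark_cap_jar in the frame of yellow_tray between -0.02 and 0.02 m and y of dark_cap_jar in the frame of yellow_tray between 0.031 and 0.071 m and z of dark_cap_jar in the frame of yellow_tray between 0.002 and 0.0105 m and distance of each of mandarin, yoghurt from where it was at the start of the episode below 0.03 m); the robot touches nothing.
It fails at once if one of the four things was tipped over (leaned more than 0.6 rad) (angle between any of honey, red_cap_jar, ketchup, dark_cap_jar's own z axis and vertical above 0.6 rad).
It fails at once if the mandarin or the yoghurt was moved more than 30 mm (distance of any of mandarin, yoghurt from where it was at the start of the episode above 0.03 m).
It also fails if it takes over 112 s, if anything falls off the work surface, if the arm or the gripper's body presses on something with over 40 N, if the wrist force passes 120 N, or if a joint passes its speed limit or range.

## Working session

There is one attempt and no reset: what is moved stays moved. The work goes in short steps, Python scripts to look and compute and a shell command to move; the robot and the scene stay as the last step left them, time stands still between calls to the robot, and variables do not carry over. Pictures are saved under pics/ and viewed, at most 14 in all, crops included, and the job is handed in when it is done.

```bash
mkdir -p pics; ls
python3 - <<'E'
from plant import readout, imaging, ticket, models
import cv2
for c in ["top","scene"]:
    im,d=imaging.get_image(c); cv2.imwrite(f"pics/{c}1.png",im[:,:,::-1])
    for n in ["blue_tray","yellow_tray","honey","red_cap_jar","dark_cap_jar","ketchup","mandarin","yoghurt"]:
        print(c,n,[([round(v,3) for v in r["centre"]],round(r["confidence"],2)) for r in models.search_frame(n,c)[:3]])
s=readout.sense();print(s["time_s"],s["ee_pos"],s["ee_rot"],s["gripper_width"])
E
```

```text
pics
top blue_tray [([0.461, -0.311, 0.015], 0.93), ([0.581, -0.198, 0.099], 0.25)]
top yellow_tray [([0.465, -0.104, 0.014], 0.69)]
top honey [([0.58, -0.2, 0.097], 0.96)]
top red_cap_jar [([0.575, -0.312, 0.109], 0.61)]
top dark_cap_jar []
top ketchup [([0.587, -0.089, 0.162], 0.79)]
top mandarin [([0.596, 0.129, 0.059], 0.85), ([0.466, 0.121, 0.072], 0.34)]
top yoghurt [([0.467, 0.121, 0.072], 0.57)]
scene blue_tray [([0.455, -0.292, 0.014], 0.81)]
scene yellow_tray [([0.459, -0.093, 0.014], 0.93)]
scene honey [([0.571, -0.176, 0.069], 0.78)]
scene red_cap_jar [([0.575, -0.296, 0.066], 0.65)]
scene dark_cap_jar [([0.572, 0.039, 0.071], 0.78)]
scene ketchup [([0.589, -0.073, 0.093], 0.62)]
scene mandarin [([0.587, 0.143, 0.049], 0.65)]
scene yoghurt [([0.46, 0.129, 0.07], 0.96), ([0.574, -0.297, 0.065], 0.25), ([0.589, 0.144, 0.052], 0.2)]
0.9 [ 0.14717924 -0.55586974  0.23130697] [[ 9.66687876e-01  2.55958102e-01  3.59814213e-05]
 [ 2.55958103e-01 -9.66687876e-01 -2.21372197e-05]
 [ 2.91166030e-05  3.06095182e-05 -9.99999999e-01]] 1.000728277158495
```

View pics/top1.png

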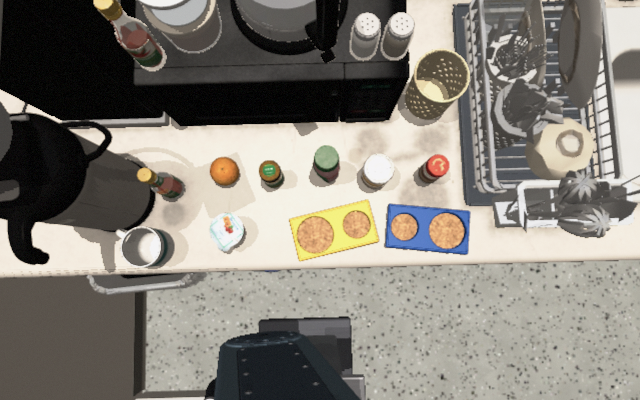

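View pics/scene1.png

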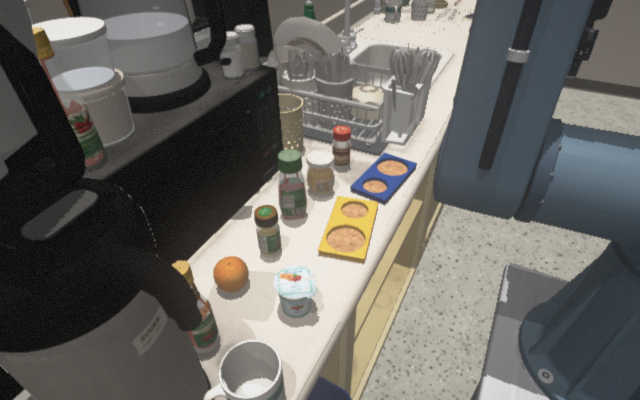

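The top view shows, left to right: mandarin (224,171), yoghurt (227,232), dark-cap jar (270,173), ketchup (327,163), honey (378,172) and red-cap jar (435,168). The yellow tray's large well is at (315,236) and its small well at (356,224); the blue tray's large well is at (447,230) and its small well at (404,227). The scene view shows the same layout, with the stove behind the row of jars.

```bash
cat > h.py <<'E'
import numpy as np, cv2
from plant import readout, imaging, models
def cloud(cam="top"):
    im,d=imaging.get_image(cam); c=imaging.camera_info(cam)
    v,u=np.mgrid[:400,:640]
    P=np.stack([(u-c["cx"])/c["fx"]*d,(v-c["cy"])/c["fy"]*d,d],-1)
    R=cv2.Rodrigues(np.array(c["rvec"],float))[0]
    W=(P-np.array(c["tvec"]).ravel())@R
    W[d==0]=np.nan
    return im,W
def pts(W,c,r,z0,z1):
    m=(np.hypot(W[...,0]-c[0],W[...,1]-c[1])<r)&(W[...,2]>z0)&(W[...,2]<z1)
    return W[m],m
E
python3 - <<'E'
from h import *
im,W=cloud()
T={"honey":(.58,-.2,.097,.064),"red":(.575,-.312,.106,.045),"dark":(.575,.03,.105,.044),"ketchup":(.587,-.089,.161,.048),"mand":(.596,.129,.06,.062),"yog":(.467,.121,.072,.072)}
for n,(x,y,h,D) in T.items():
    p,_=pts(W,(x,y),.055,h-.012,h+.012)
    c,r=cv2.minEnclosingCircle(p[:,:2].astype(np.float32))
    print(n,len(p),"circ",np.round(c,4),round(r*2,3),"mean",p.mean(0).round(4),"range",p.min(0).round(3),p.max(0).round(3))
hsv=cv2.cvtColor(im,cv2.COLOR_RGB2HSV)
for n,c,lo,hi in [("blue",(.461,-.311),(100,120,40),(130,255,255)),("yellow",(.465,-.104),(22,130,120),(35,255,255))]:
    p,m=pts(W,c,.12,.005,.03)
    k=cv2.inRange(hsv,lo,hi)>0
    q=W[m&k]; r=cv2.minAreaRect(q[:,:2].astype(np.float32)); print(n,len(q),r,q[:,2].mean())
    hull=cv2.convexHull(q[:,:2].astype(np.float32)).astype(np.float32)
    kk=m&~k
    inside=np.array([cv2.pointPolygonTest(hull,(float(a),float(b)),True)>.004 for a,b in W[kk][:,:2]])
    s=W[kk][inside]
    _,lab,cen=cv2.kmeans(s[:,:2].astype(np.float32),2,None,(3,50,1e-5),5,cv2.KMEANS_PP_CENTERS)
    for i in (0,1):
        t=s[lab.ravel()==i]; print("  well",len(t),np.median(t,0).round(4),cv2.minEnclosingCircle(t[:,:2].astype(np.float32)),(t.min(0)+t.max(0))/2)
for y in np.arange(-.4,.2,.1):
    for a,b in((.12,.5),):
        m=(abs(W[...,1]-y)<.05)&(W[...,2]>a)&(W[...,0]>.62)&(W[...,0]<1); p=W[m]; print("wall",round(y,2),p[:,0].min().round(3) if len(p) else None,np.nanmedian(p[:,2]) if len(p) else None)
E
```

```text
honey 760 circ [ 0.5827 -0.1976] 0.064 mean [ 0.5819 -0.1969  0.0965] range [ 0.552 -0.229  0.085] [ 0.614 -0.166  0.102]
red 402 circ [ 0.5846 -0.3166] 0.045 mean [ 0.5837 -0.3153  0.1055] range [ 0.562 -0.338  0.094] [ 0.607 -0.294  0.111]
dark 381 circ [0.5835 0.0252] 0.045 mean [0.5825 0.0244 0.1049] range [0.562 0.004 0.093] [0.604 0.046 0.11 ]
ketchup 481 circ [ 0.5954 -0.0895] 0.048 mean [ 0.5945 -0.0902  0.1604] range [ 0.572 -0.113  0.149] [ 0.619 -0.066  0.166]
mand 501 circ [0.5982 0.1297] 0.056 mean [0.5974 0.1288 0.0558] range [0.571 0.102 0.048] [0.625 0.157 0.064]
yog 974 circ [0.4642 0.1197] 0.079 mean [0.4665 0.1193 0.0703] range [0.426 0.085 0.065] [0.503 0.154 0.076]
blue 1817 ((0.46071159839630127, -0.3070873022079468), (0.17722530663013458, 0.09351584315299988), 83.06840515136719) 0.01574201381382084
  well 825 [ 0.4555 -0.3487  0.007 ] ((0.45615246891975403, -0.3485988974571228), 0.04162023961544037) [ 0.45502916 -0.34888339  0.01237079]
  well 486 [ 0.4664 -0.2568  0.0071] ((0.4667610824108124, -0.25646963715553284), 0.031040210276842117) [ 0.46619258 -0.25635799  0.01256221]
yellow 682 ((0.4642030894756317, -0.10279954224824905), (0.09304174035787582, 0.17697428166866302), 12.300155639648438) 0.015815991110453773
  well 1110 [ 0.4553 -0.061   0.0078] ((0.45521479845046997, -0.061271682381629944), 0.057121001183986664) [ 0.45540699 -0.06120277  0.01341521]
  well 1287 [ 0.4732 -0.1415  0.0148] ((0.47330400347709656, -0.14328734576702118), 0.05861647427082062) [ 0.47344804 -0.14341495  0.01374638]
wall -0.4 0.62 0.16127309422215458
wall -0.3 0.704 0.13518215304923728
wall -0.2 0.703 0.27142878452731034
wall -0.1 0.693 0.2720142273151804
wall -0.0 0.704 0.27277831371996236
wall 0.1 0.704 0.27202049200645034
wall 0.2 0.704 0.2729913238334062
```

```bash
cat >> h.py <<'E'
def plan(*t):
    s=readout.sense(); p=np.array(s["ee_pos"]); R=np.array(s["ee_rot"])
    print("t",s["time_s"],"p",p.round(4),"w",round(s["gripper_width"],3),"gf",s["gripper_force"],"F",np.round(s["force"],1),"tilt",R[:,2].round(4))
    for q in t:
        print(q,"-> tool cm",(R.T@(np.array(q)-p)*100).round(2)); p=np.array(q)
E
python3 - <<'E'
from h import *
im,W=cloud()
for x in np.arange(.36,.7,.04):
    m=(abs(W[...,0]-x)<.02)&(W[...,2]>.04)&(W[...,1]<-.35)&(W[...,1]>-.6); p=W[m]
    print(round(x,2),len(p), p[p[:,1].argmax()].round(3) if len(p) else "", p[:,2].max() if len(p) else "")
plan((.40,-.30,.24),(.5846,-.3166,.24),(.5846,-.3166,.068))
E
```

```text
0.36 0  
0.4 0  
0.44 1066 [ 0.456 -0.443  0.198] 0.2514956377248038
0.48 2270 [ 0.494 -0.425  0.201] 0.24959358642301446
0.52 2458 [ 0.54  -0.414  0.131] 0.25122188562866415
0.56 665 [ 0.55  -0.41   0.129] 0.2443985757602369
0.6 1242 [ 0.617 -0.409  0.073] 0.20088718089674845
0.64 2569 [ 0.655 -0.409  0.129] 0.24675907542433886
0.68 2113 [ 0.691 -0.409  0.13 ] 0.2473254894159218
t 1.0 p [ 0.1472 -0.5559  0.2313] w 1.003 gf 0.0 F [0.  0.5 0. ] tilt [-0.  0. -1.]
(0.4, -0.3, 0.24) -> tool cm [ 30.99 -18.26  -0.87]
(0.5846, -0.3166, 0.24) -> tool cm [17.42  6.33 -0.  ]
(0.5846, -0.3166, 0.068) -> tool cm [ 0.   0.  17.2]
```

```bash
python3 -m pendant '[{"dx":1.3,"dy":-0.76,"jaw":0.8},{"dx":2.6,"dy":-1.52},{"dx":2.6,"dy":-1.52},{"dx":2.6,"dy":-1.52},{"dx":2.6,"dy":-1.52},{"dx":2.6,"dy":-1.52},{"dx":2.6,"dy":-1.52},{"dx":2.6,"dy":-1.52},{"dx":2.6,"dy":-1.52},{"dx":2.6,"dy":-1.52},{"dx":2.6,"dy":-1.52},{"dx":2.6,"dy":-1.52},{"dx":2.3,"dy":0},{"dx":2.9,"dy":1.05},{"dx":2.9,"dy":1.05},{"dx":2.9,"dy":1.05},{"dx":2.9,"dy":1.05},{"dx":1.9,"dy":0.8},{"dx":0.9,"dy":0.4},{"dx":0}]' 30; python3 -c "
from h import *
plan((.5846,-.3166,.23),(.5846,-.3166,.068))"
```

```text
t 1.0 p [ 0.1472 -0.5559  0.2313] w 1.003 gf 0.0 F [0.  0.5 0. ] tilt [-0.  0. -1.]
(0.5846, -0.3166, 0.23) -> tool cm [ 48.41 -11.93   0.13]
(0.5846, -0.3166, 0.068) -> tool cm [ 0.   0.  16.2]schema error: expected keys dx, dy, dz, wx, wy, wz, jaw
```

```bash
python3 -m pendant '[{"dx":1.5,"dy":-0.9,"dz":0,"wx":0,"wy":0,"wz":0,"jaw":0.8},{"dx":3.5,"dy":-2,"dz":0,"wx":0,"wy":0,"wz":0,"jaw":0.8},{"dx":3.5,"dy":-2,"dz":0,"wx":0,"wy":0,"wz":0,"jaw":0.8},{"dx":3.5,"dy":-2,"dz":0,"wx":0,"wy":0,"wz":0,"jaw":0.8},{"dx":3.5,"dy":-2,"dz":0,"wx":0,"wy":0,"wz":0,"jaw":0.8},{"dx":3.5,"dy":-2,"dz":0,"wx":0,"wy":0,"wz":0,"jaw":0.8},{"dx":3.5,"dy":-2,"dz":0,"wx":0,"wy":0,"wz":0,"jaw":0.8},{"dx":3.5,"dy":-2,"dz":0,"wx":0,"wy":0,"wz":0,"jaw":0.8},{"dx":3.5,"dy":-2,"dz":0,"wx":0,"wy":0,"wz":0,"jaw":0.8},{"dx":3.5,"dy":-1,"dz":0,"wx":0,"wy":0,"wz":0,"jaw":0.8},{"dx":3.5,"dy":0.5,"dz":0,"wx":0,"wy":0,"wz":0,"jaw":0.8},{"dx":3.5,"dy":1.2,"dz":0,"wx":0,"wy":0,"wz":0,"jaw":0.8},{"dx":3.5,"dy":1.2,"dz":0,"wx":0,"wy":0,"wz":0,"jaw":0.8},{"dx":3,"dy":1.1,"dz":0,"wx":0,"wy":0,"wz":0,"jaw":0.8},{"dx":1.4,"dy":0.5,"dz":0,"wx":0,"wy":0,"wz":0,"jaw":0.8},{"dx":0,"dy":0,"dz":0,"wx":0,"wy":0,"wz":0,"jaw":0.8}]' 30; python3 -c "
from h import *
plan((.5846,-.3166,.23),(.5846,-.3166,.068))"
```

```text
time_s: 2.6
ee_pos: [0.5774, -0.3024, 0.2307]
ee_rot: [[0.966, 0.258, -0.0], [0.258, -0.966, 0.001], [0.0, -0.001, -1.0]]
force: [-0.8, -0.2, -0.1]
gripper_width: 0.792
gripper_force: 0.0
t 2.6 p [ 0.5774 -0.3024  0.2307] w 0.792 gf 0.0 F [-0.8 -0.2 -0.1] tilt [-0.e+00  6.e-04 -1.e+00]
(0.5846, -0.3166, 0.23) -> tool cm [0.33 1.56 0.07]
(0.5846, -0.3166, 0.068) -> tool cm [-0.00e+00  1.00e-02  1.62e+01]
```

```bash
python3 -m pendant '[{"dx":0.33,"dy":1.56,"dz":2,"wx":0,"wy":0,"wz":0,"jaw":0.8},{"dx":0,"dy":0,"dz":3,"wx":0,"wy":0,"wz":0,"jaw":0.8},{"dx":0,"dy":0,"dz":3,"wx":0,"wy":0,"wz":0,"jaw":0.8},{"dx":0,"dy":0,"dz":3,"wx":0,"wy":0,"wz":0,"jaw":0.8},{"dx":0,"dy":0,"dz":3,"wx":0,"wy":0,"wz":0,"jaw":0.8},{"dx":0,"dy":0,"dz":1.6,"wx":0,"wy":0,"wz":0,"jaw":0.8},{"dx":0,"dy":0,"dz":0.6,"wx":0,"wy":0,"wz":0,"jaw":0.8},{"dx":0,"dy":0,"dz":0,"wx":0,"wy":0,"wz":0,"jaw":0.8},{"dx":0,"dy":0,"dz":0,"wx":0,"wy":0,"wz":0,"jaw":0.4},{"dx":0,"dy":0,"dz":0,"wx":0,"wy":0,"wz":0,"jaw":0.3},{"dx":0,"dy":0,"dz":0,"wx":0,"wy":0,"wz":0,"jaw":0.3},{"dx":0,"dy":0,"dz":0,"wx":0,"wy":0,"wz":0,"jaw":0.3},{"dx":0,"dy":0,"dz":0,"wx":0,"wy":0,"wz":0,"jaw":0.3}]' 35; python3 -c "
from h import *
plan((.5846,-.3166,.068),(.467,-.2567,.22))"
```

```text
time_s: 3.9
ee_pos: [0.5842, -0.3187, 0.0714]
ee_rot: [[0.967, 0.256, 0.003], [0.256, -0.967, -0.002], [0.002, 0.002, -1.0]]
force: [-1.2, 1.6, 6.2]
gripper_width: 0.511
gripper_force: 35.3
t 3.9 p [ 0.5842 -0.3187  0.0714] w 0.511 gf 35.25176047347486 F [-1.2  1.6  6.2] tilt [ 0.0026 -0.0019 -1.    ]
(0.5846, -0.3166, 0.068) -> tool cm [ 0.09 -0.19  0.34]
(0.467, -0.2567, 0.22) -> tool cm [ -9.8   -8.76 -15.24]
```

```bash
python3 -m pendant '[{"dx":0,"dy":0,"dz":-1,"wx":0,"wy":0,"wz":0,"jaw":0.3},{"dx":0,"dy":0,"dz":-2,"wx":0,"wy":0,"wz":0,"jaw":0.3},{"dx":0,"dy":0,"dz":-2.5,"wx":0,"wy":0,"wz":0,"jaw":0.3},{"dx":0,"dy":0,"dz":-2.5,"wx":0,"wy":0,"wz":0,"jaw":0.3},{"dx":-1,"dy":-0.8,"dz":-1,"wx":0,"wy":0,"wz":0,"jaw":0.3},{"dx":-2,"dy":-1.8,"dz":0,"wx":0,"wy":0,"wz":0,"jaw":0.3},{"dx":-2,"dy":-1.8,"dz":0,"wx":0,"wy":0,"wz":0,"jaw":0.3},{"dx":-2,"dy":-1.8,"dz":0,"wx":0,"wy":0,"wz":0,"jaw":0.3},{"dx":-1.8,"dy":-1.7,"dz":0,"wx":0,"wy":0,"wz":0,"jaw":0.3},{"dx":-1,"dy":-0.86,"dz":0,"wx":0,"wy":0,"wz":0,"jaw":0.3},{"dx":0,"dy":0,"dz":0,"wx":0,"wy":0,"wz":0,"jaw":0.3},{"dx":0,"dy":0,"dz":0,"wx":0,"wy":0,"wz":0,"jaw":0.3}]' 35
python3 - <<'E'
from h import *
plan((.467,-.2567,.16),(.467,-.2567,.078))
im,d=imaging.get_image("scene"); cv2.imwrite("pics/s2.png",cv2.resize(im[80:280,200:520,::-1],None,fx=2,fy=2))
E
```

```text
time_s: 5.1
ee_pos: [0.4664, -0.2588, 0.1601]
ee_rot: [[0.967, 0.256, 0.001], [0.256, -0.967, -0.001], [0.001, 0.001, -1.0]]
force: [0.3, -0.4, -0.2]
gripper_width: 0.515
gripper_force: 35.8
t 5.1 p [ 0.4664 -0.2588  0.1601] w 0.515 gf 35.78185949474573 F [ 0.3 -0.4 -0.2] tilt [ 0.0013 -0.0011 -1.    ]
(0.467, -0.2567, 0.16) -> tool cm [ 0.11 -0.19  0.01]
(0.467, -0.2567, 0.078) -> tool cm [-0.01 -0.01  8.2 ]
```

View pics/s2.png

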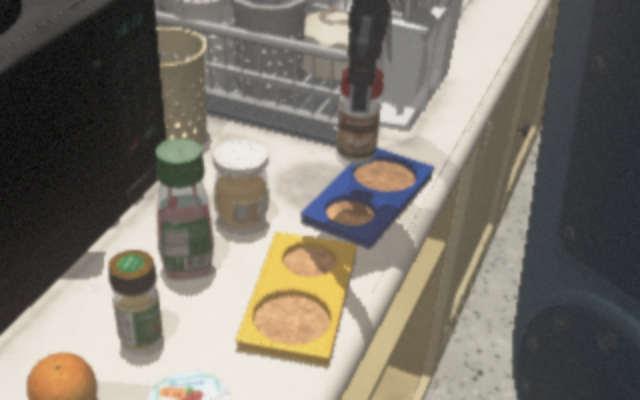

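The red-capped jar hangs upright in the gripper, above the blue tray (crop ~(358,115)). Next I lower it.

```bash
python3 -m pendant '[{"dx":0.1,"dy":-0.1,"dz":1,"wx":0,"wy":0,"wz":0,"jaw":0.3},{"dx":0,"dy":-0.1,"dz":2,"wx":0,"wy":0,"wz":0,"jaw":0.3},{"dx":0,"dy":0,"dz":2,"wx":0,"wy":0,"wz":0,"jaw":0.3},{"dx":0,"dy":0,"dz":1.5,"wx":0,"wy":0,"wz":0,"jaw":0.3},{"dx":0,"dy":0,"dz":0.7,"wx":0,"wy":0,"wz":0,"jaw":0.3},{"dx":0,"dy":0,"dz":0.4,"wx":0,"wy":0,"wz":0,"jaw":0.3},{"dx":0,"dy":0,"dz":0.3,"wx":0,"wy":0,"wz":0,"jaw":0.3},{"dx":0,"dy":0,"dz":0.2,"wx":0,"wy":0,"wz":0,"jaw":0.3},{"dx":0,"dy":0,"dz":0,"wx":0,"wy":0,"wz":0,"jaw":0.3},{"dx":0,"dy":0,"dz":0,"wx":0,"wy":0,"wz":0,"jaw":0.3}]' 35; python3 -c "
from h import *
plan((.467,-.2567,.078))"
```

```text
time_s: 6.15
ee_pos: [0.4667, -0.2564, 0.0788]
ee_rot: [[0.967, 0.256, 0.001], [0.256, -0.967, -0.001], [0.001, 0.001, -1.0]]
force: [-0.1, 0.5, -0.7]
gripper_width: 0.511
gripper_force: 35.8
t 6.15 p [ 0.4667 -0.2564  0.0788] w 0.511 gf 35.79342897981405 F [-0.1  0.5 -0.7] tilt [ 7.e-04 -6.e-04 -1.e+00]
(0.467, -0.2567, 0.078) -> tool cm [0.02 0.04 0.08]
```

```bash
python3 -m pendant '[{"dx":0,"dy":0,"dz":0.15,"wx":0,"wy":0,"wz":0,"jaw":0.3},{"dx":0,"dy":0,"dz":0,"wx":0,"wy":0,"wz":0,"jaw":0.3},{"dx":0,"dy":0,"dz":0,"wx":0,"wy":0,"wz":0,"jaw":0.55},{"dx":0,"dy":0,"dz":0,"wx":0,"wy":0,"wz":0,"jaw":0.65},{"dx":0,"dy":0,"dz":0,"wx":0,"wy":0,"wz":0,"jaw":0.65},{"dx":0,"dy":0,"dz":0,"wx":0,"wy":0,"wz":0,"jaw":0.65},{"dx":0,"dy":0,"dz":-1,"wx":0,"wy":0,"wz":0,"jaw":0.65},{"dx":0,"dy":0,"dz":-3,"wx":0,"wy":0,"wz":0,"jaw":0.65},{"dx":0,"dy":0,"dz":-4,"wx":0,"wy":0,"wz":0,"jaw":0.7},{"dx":0,"dy":0,"dz":-2,"wx":0,"wy":0,"wz":0,"jaw":1},{"dx":2,"dy":-0.4,"dz":0,"wx":0,"wy":0,"wz":0,"jaw":1},{"dx":3.5,"dy":-0.8,"dz":0,"wx":0,"wy":0,"wz":0,"jaw":1},{"dx":3.5,"dy":-0.8,"dz":0,"wx":0,"wy":0,"wz":0,"jaw":1},{"dx":2.7,"dy":-0.5,"dz":0,"wx":0,"wy":0,"wz":0,"jaw":1},{"dx":1,"dy":-0.2,"dz":0,"wx":0,"wy":0,"wz":0,"jaw":1},{"dx":0,"dy":0,"dz":0,"wx":0,"wy":0,"wz":0,"jaw":1}]' 35
python3 - <<'E'
from h import *
plan((.5827,-.1976,.16),(.5827,-.1976,.054))
im,d=imaging.get_image("scene"); cv2.imwrite("pics/s3.png",cv2.resize(im[80:280,200:520,::-1],None,fx=2,fy=2))
E
```

```text
time_s: 7.75
ee_pos: [0.5829, -0.197, 0.1771]
ee_rot: [[0.966, 0.258, 0.0], [0.258, -0.966, -0.0], [0.0, 0.0, -1.0]]
force: [0.1, 0.1, 0.3]
gripper_width: 0.996
gripper_force: 0.0
t 7.75 p [ 0.5829 -0.197   0.1771] w 0.996 gf 0.0 F [0.1 0.1 0.3] tilt [ 1.e-04 -2.e-04 -1.e+00]
(0.5827, -0.1976, 0.16) -> tool cm [-0.04  0.05  1.71]
(0.5827, -0.1976, 0.054) -> tool cm [-0.  -0.  10.6]
```

View pics/s3.png

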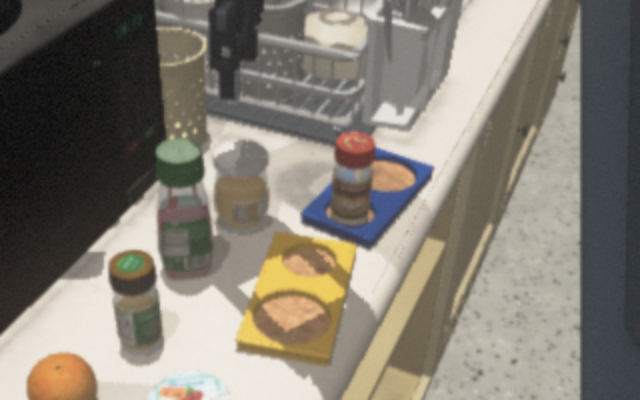

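Red jar stands in the blue small well (crop (352,180)). The gripper is above the honey jar.

```bash
python3 -m pendant '[{"dx":0,"dy":0.05,"dz":1.5,"wx":0,"wy":0,"wz":0,"jaw":1},{"dx":0,"dy":0,"dz":3,"wx":0,"wy":0,"wz":0,"jaw":1},{"dx":0,"dy":0,"dz":3,"wx":0,"wy":0,"wz":0,"jaw":1},{"dx":0,"dy":0,"dz":2.5,"wx":0,"wy":0,"wz":0,"jaw":1},{"dx":0,"dy":0,"dz":1.3,"wx":0,"wy":0,"wz":0,"jaw":1},{"dx":0,"dy":0,"dz":0.6,"wx":0,"wy":0,"wz":0,"jaw":1},{"dx":0,"dy":0,"dz":0,"wx":0,"wy":0,"wz":0,"jaw":1},{"dx":0,"dy":0,"dz":0,"wx":0,"wy":0,"wz":0,"jaw":0.7},{"dx":0,"dy":0,"dz":0,"wx":0,"wy":0,"wz":0,"jaw":0.5},{"dx":0,"dy":0,"dz":0,"wx":0,"wy":0,"wz":0,"jaw":0.5},{"dx":0,"dy":0,"dz":0,"wx":0,"wy":0,"wz":0,"jaw":0.5},{"dx":0,"dy":0,"dz":0,"wx":0,"wy":0,"wz":0,"jaw":0.5}]' 60; python3 -c "
from h import *
plan((.5827,-.1976,.188),(.456,-.3488,.188))"
```

```text
time_s: 9.0
ee_pos: [0.5836, -0.1986, 0.0597]
ee_rot: [[0.967, 0.256, 0.003], [0.256, -0.967, -0.002], [0.002, 0.002, -1.0]]
force: [-1.9, 1.0, 7.5]
gripper_width: 0.722
gripper_force: 64.7
t 9.0 p [ 0.5836 -0.1986  0.0597] w 0.722 gf 64.74442322163668 F [-1.9  1.   7.5] tilt [ 0.0027 -0.0016 -1.    ]
(0.5827, -0.1976, 0.188) -> tool cm [ -0.03  -0.09 -12.83]
(0.456, -0.3488, 0.188) -> tool cm [-1.612e+01  1.137e+01 -1.000e-02]
```

```bash
python3 -m pendant '[{"dx":0,"dy":0,"dz":-1,"wx":0,"wy":0,"wz":0,"jaw":0.5},{"dx":0,"dy":0,"dz":-2.5,"wx":0,"wy":0,"wz":0,"jaw":0.5},{"dx":0,"dy":0,"dz":-3,"wx":0,"wy":0,"wz":0,"jaw":0.5},{"dx":0,"dy":0,"dz":-3,"wx":0,"wy":0,"wz":0,"jaw":0.5},{"dx":0,"dy":0,"dz":-2.5,"wx":0,"wy":0,"wz":0,"jaw":0.5},{"dx":-1,"dy":0.7,"dz":-1,"wx":0,"wy":0,"wz":0,"jaw":0.5},{"dx":-2,"dy":1.4,"dz":0,"wx":0,"wy":0,"wz":0,"jaw":0.5},{"dx":-2.5,"dy":1.75,"dz":0,"wx":0,"wy":0,"wz":0,"jaw":0.5},{"dx":-2.5,"dy":1.75,"dz":0,"wx":0,"wy":0,"wz":0,"jaw":0.5},{"dx":-2.5,"dy":1.75,"dz":0,"wx":0,"wy":0,"wz":0,"jaw":0.5},{"dx":-2.5,"dy":1.75,"dz":0,"wx":0,"wy":0,"wz":0,"jaw":0.5},{"dx":-2,"dy":1.4,"dz":0,"wx":0,"wy":0,"wz":0,"jaw":0.5},{"dx":-1.2,"dy":0.8,"dz":0,"wx":0,"wy":0,"wz":0,"jaw":0.5},{"dx":0,"dy":0,"dz":0,"wx":0,"wy":0,"wz":0,"jaw":0.5},{"dx":0,"dy":0,"dz":0,"wx":0,"wy":0,"wz":0,"jaw":0.5}]' 60; python3 -c "
from h import *
plan((.456,-.3488,.18),(.456,-.3488,.0657))"
```

```text
time_s: 10.5
ee_pos: [0.4545, -0.3484, 0.1873]
ee_rot: [[0.967, 0.255, -0.0], [0.255, -0.967, 0.001], [0.0, -0.001, -1.0]]
force: [-0.7, 0.3, -3.0]
gripper_width: 0.725
gripper_force: 66.5
t 10.5 p [ 0.4545 -0.3484  0.1873] w 0.725 gf 66.47200766892638 F [-0.7  0.3 -3. ] tilt [-2.0e-04  1.1e-03 -1.0e+00]
(0.456, -0.3488, 0.18) -> tool cm [0.14 0.08 0.73]
(0.456, -0.3488, 0.0657) -> tool cm [-0.000e+00  1.000e-02  1.143e+01]
```

```bash
python3 -m pendant '[{"dx":0.1,"dy":0.05,"dz":1,"wx":0,"wy":0,"wz":0,"jaw":0.5},{"dx":0,"dy":0,"dz":2.5,"wx":0,"wy":0,"wz":0,"jaw":0.5},{"dx":0,"dy":0,"dz":2.5,"wx":0,"wy":0,"wz":0,"jaw":0.5},{"dx":0,"dy":0,"dz":2.5,"wx":0,"wy":0,"wz":0,"jaw":0.5},{"dx":0,"dy":0,"dz":1.7,"wx":0,"wy":0,"wz":0,"jaw":0.5},{"dx":0,"dy":0,"dz":0.8,"wx":0,"wy":0,"wz":0,"jaw":0.5},{"dx":0,"dy":0,"dz":0.5,"wx":0,"wy":0,"wz":0,"jaw":0.5},{"dx":0,"dy":0,"dz":0.3,"wx":0,"wy":0,"wz":0,"jaw":0.5},{"dx":0,"dy":0,"dz":0.2,"wx":0,"wy":0,"wz":0,"jaw":0.5},{"dx":0,"dy":0,"dz":0.1,"wx":0,"wy":0,"wz":0,"jaw":0.5},{"dx":0,"dy":0,"dz":0,"wx":0,"wy":0,"wz":0,"jaw":0.5}]' 60; python3 -c "
from h import *
plan((.456,-.3488,.0657))"
```

```text
time_s: 11.6
ee_pos: [0.4561, -0.3493, 0.0673]
ee_rot: [[0.967, 0.256, 0.001], [0.256, -0.967, -0.001], [0.0, 0.001, -1.0]]
force: [-0.6, -0.3, -3.9]
gripper_width: 0.727
gripper_force: 66.5
t 11.6 p [ 0.4561 -0.3493  0.0673] w 0.727 gf 66.46684341969376 F [-0.6 -0.3 -3.9] tilt [ 6.e-04 -7.e-04 -1.e+00]
(0.456, -0.3488, 0.0657) -> tool cm [ 0.01 -0.05  0.16]
```

```bash
python3 -m pendant '[{"dx":0,"dy":0,"dz":0.2,"wx":0,"wy":0,"wz":0,"jaw":0.5},{"dx":0,"dy":0,"dz":0,"wx":0,"wy":0,"wz":0,"jaw":0.5},{"dx":0,"dy":0,"dz":0,"wx":0,"wy":0,"wz":0,"jaw":0.78},{"dx":0,"dy":0,"dz":0,"wx":0,"wy":0,"wz":0,"jaw":0.87},{"dx":0,"dy":0,"dz":0,"wx":0,"wy":0,"wz":0,"jaw":0.87},{"dx":0,"dy":0,"dz":0,"wx":0,"wy":0,"wz":0,"jaw":0.87},{"dx":0,"dy":0,"dz":-1,"wx":0,"wy":0,"wz":0,"jaw":0.87},{"dx":0,"dy":0,"dz":-3,"wx":0,"wy":0,"wz":0,"jaw":0.87},{"dx":0,"dy":0,"dz":-4,"wx":0,"wy":0,"wz":0,"jaw":0.87},{"dx":0,"dy":0,"dz":-4.5,"wx":0,"wy":0,"wz":0,"jaw":0.8},{"dx":0.5,"dy":-0.5,"dz":-4,"wx":0,"wy":0,"wz":0,"jaw":0.8},{"dx":2,"dy":-2.2,"dz":-1,"wx":0,"wy":0,"wz":0,"jaw":0.8},{"dx":3,"dy":-3.2,"dz":0,"wx":0,"wy":0,"wz":0,"jaw":0.8},{"dx":3,"dy":-3.2,"dz":0,"wx":0,"wy":0,"wz":0,"jaw":0.8},{"dx":3,"dy":-3.2,"dz":0,"wx":0,"wy":0,"wz":0,"jaw":0.8},{"dx":3,"dy":-3.2,"dz":0,"wx":0,"wy":0,"wz":0,"jaw":0.8},{"dx":3,"dy":-3.2,"dz":0,"wx":0,"wy":0,"wz":0,"jaw":0.8},{"dx":1.8,"dy":-2,"dz":0,"wx":0,"wy":0,"wz":0,"jaw":0.8},{"dx":0.8,"dy":-0.8,"dz":0,"wx":0,"wy":0,"wz":0,"jaw":0.8},{"dx":0,"dy":0,"dz":0,"wx":0,"wy":0,"wz":0,"jaw":0.8}]' 40
python3 - <<'E'
from h import *
plan((.5954,-.0895,.23),(.5954,-.0895,.128))
im,d=imaging.get_image("scene"); cv2.imwrite("pics/s4.png",cv2.resize(im[80:280,200:520,::-1],None,fx=2,fy=2))
E
```

```text
time_s: 13.6
ee_pos: [0.5955, -0.0887, 0.2402]
ee_rot: [[0.966, 0.258, 0.0], [0.258, -0.966, -0.0], [0.0, 0.0, -1.0]]
force: [0.1, 0.3, -0.2]
gripper_width: 0.802
gripper_force: 0.0
t 13.6 p [ 0.5955 -0.0887  0.2402] w 0.802 gf 0.0 F [ 0.1  0.3 -0.2] tilt [ 4.e-04 -2.e-04 -1.e+00]
(0.5954, -0.0895, 0.23) -> tool cm [-0.03  0.08  1.02]
(0.5954, -0.0895, 0.128) -> tool cm [-0.  -0.  10.2]
```

View pics/s4.png

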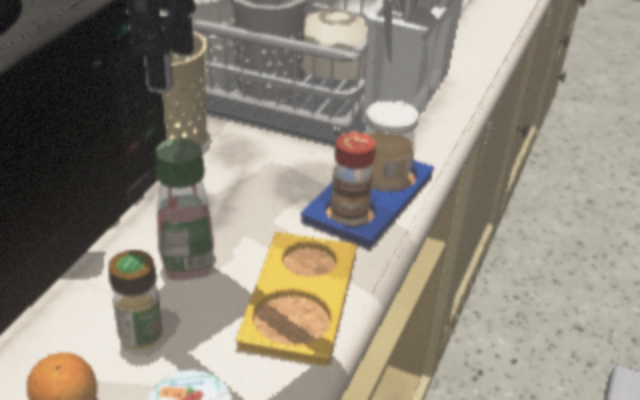

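Honey stands in the blue large well (crop (390,150)). Next is the ketchup; first I check the wrist camera's offset against the stove face at x=0.70.

```bash
python3 -c "
from plant import imaging
print(imaging.camera_info('wrist')['T_tool_cam'])"
```

```text
[[-8.17441311e-06 -9.49477152e-01 -3.13836165e-01  8.04824621e-02]
 [ 9.99999659e-01  2.51278576e-04 -7.86262723e-04 -7.29663744e-05]
 [ 8.25398796e-04 -3.13836064e-01  9.49476826e-01 -1.42509268e-01]
 [ 0.00000000e+00  0.00000000e+00  0.00000000e+00  1.00000000e+00]]
```

```bash
python3 -m pendant '[{"dx":0,"dy":0,"dz":0,"wx":0,"wy":0,"wz":-8.2,"jaw":0.8},{"dx":0,"dy":0,"dz":0,"wx":0,"wy":0,"wz":-8.2,"jaw":0.8},{"dx":0,"dy":0,"dz":0,"wx":0,"wy":0,"wz":-8.2,"jaw":0.8},{"dx":0,"dy":0,"dz":0,"wx":0,"wy":0,"wz":-8.2,"jaw":0.8},{"dx":0,"dy":0,"dz":0,"wx":0,"wy":0,"wz":-8.2,"jaw":0.8},{"dx":0,"dy":0,"dz":0,"wx":0,"wy":0,"wz":-8.2,"jaw":0.8},{"dx":0,"dy":0,"dz":0,"wx":0,"wy":0,"wz":-8.2,"jaw":0.8},{"dx":0,"dy":0,"dz":0,"wx":0,"wy":0,"wz":-8.2,"jaw":0.8},{"dx":0,"dy":0,"dz":0,"wx":0,"wy":0,"wz":-8.2,"jaw":0.8},{"dx":0,"dy":0,"dz":0,"wx":0,"wy":0,"wz":-8.2,"jaw":0.8},{"dx":0,"dy":0,"dz":0,"wx":0,"wy":0,"wz":-8.2,"jaw":0.8},{"dx":0,"dy":0,"dz":0,"wx":0,"wy":0,"wz":0,"jaw":0.8},{"dx":0,"dy":0,"dz":0,"wx":0,"wy":0,"wz":0,"jaw":0.8}]' 40; python3 -c "
from h import *
plan((.5954,-.0895,.2),(.5954,-.0895,.125))
print(readout.sense()['q'])"
```

```text
time_s: 14.95
ee_pos: [0.5947, -0.0911, 0.2399]
ee_rot: [[-0.254, 0.967, -0.0], [0.967, 0.254, -0.0], [-0.0, -0.0, -1.0]]
force: [-0.5, 0.1, -0.5]
gripper_width: 0.799
gripper_force: 0.0
t 14.95 p [ 0.5947 -0.0911  0.2399] w 0.799 gf 0.0 F [-0.5  0.1 -0.5] tilt [-1.e-04 -3.e-04 -1.e+00]
(0.5954, -0.0895, 0.2) -> tool cm [0.14 0.11 3.99]
(0.5954, -0.0895, 0.125) -> tool cm [0.  0.  7.5]
[-3.48938627e-01  2.32236577e-01  1.52836537e+00 -3.10476137e-04
  1.38097474e+00 -6.05540989e-01]
```

```bash
python3 -m pendant '[{"dx":0.14,"dy":0.1,"dz":1.5,"wx":0,"wy":0,"wz":0,"jaw":0.8},{"dx":0,"dy":0,"dz":2.5,"wx":0,"wy":0,"wz":0,"jaw":0.8},{"dx":0,"dy":0,"dz":2.5,"wx":0,"wy":0,"wz":0,"jaw":0.8},{"dx":0,"dy":0,"dz":2.5,"wx":0,"wy":0,"wz":0,"jaw":0.8},{"dx":0,"dy":0,"dz":1.6,"wx":0,"wy":0,"wz":0,"jaw":0.8},{"dx":0,"dy":0,"dz":0.9,"wx":0,"wy":0,"wz":0,"jaw":0.8},{"dx":0,"dy":0,"dz":0,"wx":0,"wy":0,"wz":0,"jaw":0.8},{"dx":0,"dy":0,"dz":0,"wx":0,"wy":0,"wz":0,"jaw":0.65},{"dx":0,"dy":0,"dz":0,"wx":0,"wy":0,"wz":0,"jaw":0.5},{"dx":0,"dy":0,"dz":0,"wx":0,"wy":0,"wz":0,"jaw":0.35},{"dx":0,"dy":0,"dz":0,"wx":0,"wy":0,"wz":0,"jaw":0.35},{"dx":0,"dy":0,"dz":0,"wx":0,"wy":0,"wz":0,"jaw":0.35},{"dx":0,"dy":0,"dz":0,"wx":0,"wy":0,"wz":0,"jaw":0.35}]' 45; python3 -c "
from h import *
plan((.5954,-.0895,.256),(.4553,-.0618,.256))"
```

```text
time_s: 16.25
ee_pos: [0.5967, -0.0885, 0.1263]
ee_rot: [[-0.259, 0.966, 0.003], [0.966, 0.259, -0.001], [-0.002, 0.002, -1.0]]
force: [-1.1, -0.2, 6.4]
gripper_width: 0.556
gripper_force: 47.0
t 16.25 p [ 0.5967 -0.0885  0.1263] w 0.556 gf 47.02715456485748 F [-1.1 -0.2  6.4] tilt [ 0.0025 -0.001  -1.    ]
(0.5954, -0.0895, 0.256) -> tool cm [ -0.08  -0.12 -12.97]
(0.4553, -0.0618, 0.256) -> tool cm [  6.31 -12.81  -0.04]
```

```bash
python3 -m pendant '[{"dx":0,"dy":0,"dz":-1,"wx":0,"wy":0,"wz":0,"jaw":0.35},{"dx":0,"dy":0,"dz":-2,"wx":0,"wy":0,"wz":0,"jaw":0.35},{"dx":0,"dy":0,"dz":-2,"wx":0,"wy":0,"wz":0,"jaw":0.35},{"dx":0.4,"dy":-0.9,"dz":-1,"wx":0,"wy":0,"wz":0,"jaw":0.35},{"dx":0.8,"dy":-1.7,"dz":0,"wx":0,"wy":0,"wz":0,"jaw":0.35},{"dx":1,"dy":-2.1,"dz":0,"wx":0,"wy":0,"wz":0,"jaw":0.35},{"dx":1,"dy":-2.1,"dz":0,"wx":0,"wy":0,"wz":0,"jaw":0.35},{"dx":1,"dy":-2.1,"dz":0,"wx":0,"wy":0,"wz":0,"jaw":0.35},{"dx":1,"dy":-2,"dz":0,"wx":0,"wy":0,"wz":0,"jaw":0.35},{"dx":0.7,"dy":-1.3,"dz":0,"wx":0,"wy":0,"wz":0,"jaw":0.35},{"dx":0.3,"dy":-0.6,"dz":0,"wx":0,"wy":0,"wz":0,"jaw":0.35},{"dx":0,"dy":0,"dz":0,"wx":0,"wy":0,"wz":0,"jaw":0.35},{"dx":0,"dy":0,"dz":0,"wx":0,"wy":0,"wz":0,"jaw":0.35}]' 45
python3 - <<'E'
from h import *
plan((.4553,-.0618,.18),(.4553,-.0618,.1323))
im,d=imaging.get_image("scene"); cv2.imwrite("pics/s5.png",cv2.resize(im[80:280,200:520,::-1],None,fx=2,fy=2))
E
```

```text
time_s: 17.55
ee_pos: [0.4566, -0.0616, 0.1851]
ee_rot: [[-0.259, 0.966, 0.001], [0.966, 0.259, -0.0], [-0.001, 0.001, -1.0]]
force: [-0.9, 0.5, -2.6]
gripper_width: 0.553
gripper_force: 47.0
t 17.55 p [ 0.4566 -0.0616  0.1851] w 0.553 gf 46.95054888725281 F [-0.9  0.5 -2.6] tilt [ 9.e-04 -3.e-04 -1.e+00]
(0.4553, -0.0618, 0.18) -> tool cm [ 0.02 -0.13  0.51]
(0.4553, -0.0618, 0.1323) -> tool cm [ 0.   -0.    4.77]
```

View pics/s5.png

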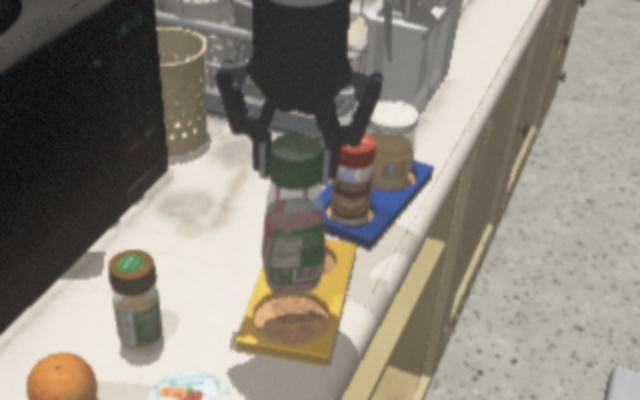

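The ketchup hangs upright over the yellow large well (crop (295,230)). I lower it and release.

```bash
python3 -m pendant '[{"dx":0,"dy":-0.13,"dz":0.8,"wx":0,"wy":0,"wz":0,"jaw":0.35},{"dx":0,"dy":0,"dz":1.5,"wx":0,"wy":0,"wz":0,"jaw":0.35},{"dx":0,"dy":0,"dz":1.3,"wx":0,"wy":0,"wz":0,"jaw":0.35},{"dx":0,"dy":0,"dz":0.7,"wx":0,"wy":0,"wz":0,"jaw":0.35},{"dx":0,"dy":0,"dz":0.4,"wx":0,"wy":0,"wz":0,"jaw":0.35},{"dx":0,"dy":0,"dz":0.3,"wx":0,"wy":0,"wz":0,"jaw":0.35},{"dx":0,"dy":0,"dz":0.2,"wx":0,"wy":0,"wz":0,"jaw":0.35},{"dx":0,"dy":0,"dz":0.1,"wx":0,"wy":0,"wz":0,"jaw":0.35},{"dx":0,"dy":0,"dz":0,"wx":0,"wy":0,"wz":0,"jaw":0.35},{"dx":0,"dy":0,"dz":0,"wx":0,"wy":0,"wz":0,"jaw":0.35}]' 45; python3 -c "
from h import *
plan((.4553,-.0618,.1323))"
```

```text
time_s: 18.6
ee_pos: [0.455, -0.0619, 0.1323]
ee_rot: [[-0.259, 0.966, 0.001], [0.966, 0.259, -0.0], [-0.001, 0.001, -1.0]]
force: [-0.9, 0.2, 0.9]
gripper_width: 0.556
gripper_force: 47.3
t 18.6 p [ 0.455  -0.0619  0.1323] w 0.556 gf 47.2508043050766 F [-0.9  0.2  0.9] tilt [ 8.e-04 -4.e-04 -1.e+00]
(0.4553, -0.0618, 0.1323) -> tool cm [ 0.    0.03 -0.  ]
```

```bash
python3 -m pendant '[{"dx":0,"dy":0,"dz":0.05,"wx":0,"wy":0,"wz":0,"jaw":0.6},{"dx":0,"dy":0,"dz":0,"wx":0,"wy":0,"wz":0,"jaw":0.72},{"dx":0,"dy":0,"dz":0,"wx":0,"wy":0,"wz":0,"jaw":0.72},{"dx":0,"dy":0,"dz":0,"wx":0,"wy":0,"wz":0,"jaw":0.72},{"dx":0,"dy":0,"dz":-1,"wx":0,"wy":0,"wz":0,"jaw":0.72},{"dx":0,"dy":0,"dz":-3,"wx":0,"wy":0,"wz":0,"jaw":0.72},{"dx":0,"dy":0,"dz":-4,"wx":0,"wy":0,"wz":0,"jaw":0.72},{"dx":0.3,"dy":0.8,"dz":-1,"wx":0,"wy":0,"wz":0,"jaw":0.8},{"dx":1.1,"dy":3,"dz":0,"wx":0,"wy":0,"wz":0,"jaw":0.8},{"dx":1.2,"dy":3.5,"dz":0,"wx":0,"wy":0,"wz":0,"jaw":0.8},{"dx":1.2,"dy":3.5,"dz":0,"wx":0,"wy":0,"wz":0,"jaw":0.8},{"dx":0.9,"dy":2.7,"dz":0,"wx":0,"wy":0,"wz":0,"jaw":0.8},{"dx":0.4,"dy":1.2,"dz":0,"wx":0,"wy":0,"wz":0,"jaw":0.8},{"dx":0,"dy":0,"dz":0,"wx":0,"wy":0,"wz":0,"jaw":0.8},{"dx":0,"dy":0,"dz":0,"wx":0,"wy":0,"wz":0,"jaw":0.8}]' 35
python3 - <<'E'
from h import *
plan((.5835,.0252,.2),(.5835,.0252,.067))
im,d=imaging.get_image("scene"); cv2.imwrite("pics/s6.png",cv2.resize(im[80:280,200:520,::-1],None,fx=2,fy=2))
E
```

```text
time_s: 20.1
ee_pos: [0.5827, 0.0253, 0.2209]
ee_rot: [[-0.259, 0.966, -0.001], [0.966, 0.259, -0.0], [0.0, -0.001, -1.0]]
force: [-0.6, 0.8, -0.0]
gripper_width: 0.802
gripper_force: 0.0
t 20.1 p [0.5827 0.0253 0.2209] w 0.802 gf 0.0 F [-0.6  0.8 -0. ] tilt [-1.4e-03 -2.0e-04 -1.0e+00]
(0.5835, 0.0252, 0.2) -> tool cm [-0.03  0.08  2.09]
(0.5835, 0.0252, 0.067) -> tool cm [-0.    0.02 13.3 ]
```

View pics/s6.png

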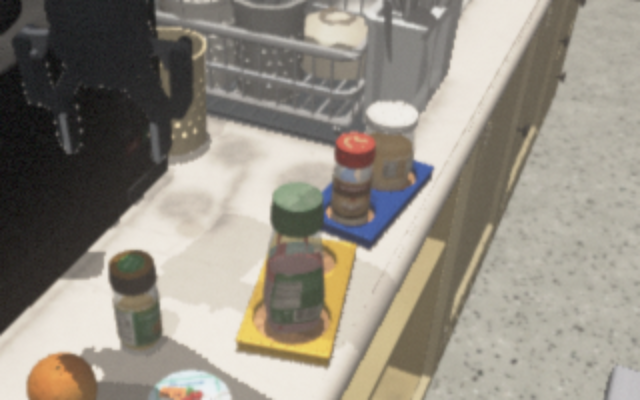

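The ketchup stands in the yellow large well (crop (297,265)). The dark-cap jar at crop (135,300) is next.

```bash
python3 -m pendant '[{"dx":0,"dy":0.1,"dz":1.5,"wx":0,"wy":0,"wz":0,"jaw":0.8},{"dx":0,"dy":0,"dz":3,"wx":0,"wy":0,"wz":0,"jaw":0.8},{"dx":0,"dy":0,"dz":3,"wx":0,"wy":0,"wz":0,"jaw":0.8},{"dx":0,"dy":0,"dz":3,"wx":0,"wy":0,"wz":0,"jaw":0.8},{"dx":0,"dy":0,"dz":2.6,"wx":0,"wy":0,"wz":0,"jaw":0.8},{"dx":0,"dy":0,"dz":1.5,"wx":0,"wy":0,"wz":0,"jaw":0.8},{"dx":0,"dy":0,"dz":0.7,"wx":0,"wy":0,"wz":0,"jaw":0.8},{"dx":0,"dy":0,"dz":0,"wx":0,"wy":0,"wz":0,"jaw":0.8},{"dx":0,"dy":0,"dz":0,"wx":0,"wy":0,"wz":0,"jaw":0.6},{"dx":0,"dy":0,"dz":0,"wx":0,"wy":0,"wz":0,"jaw":0.45},{"dx":0,"dy":0,"dz":0,"wx":0,"wy":0,"wz":0,"jaw":0.3},{"dx":0,"dy":0,"dz":0,"wx":0,"wy":0,"wz":0,"jaw":0.3},{"dx":0,"dy":0,"dz":0,"wx":0,"wy":0,"wz":0,"jaw":0.3},{"dx":0,"dy":0,"dz":0,"wx":0,"wy":0,"wz":0,"jaw":0.3}]' 35; python3 -c "
from h import *
plan((.585,-.15,.07),(.4751,-.1526,.07))"
```

```text
time_s: 21.55
ee_pos: [0.5855, 0.0257, 0.0699]
ee_rot: [[-0.259, 0.966, 0.002], [0.966, 0.259, -0.001], [-0.001, 0.002, -1.0]]
force: [-2.6, -0.7, 6.6]
gripper_width: 0.502
gripper_force: 35.4
t 21.55 p [0.5855 0.0257 0.0699] w 0.502 gf 35.36207387689501 F [-2.6 -0.7  6.6] tilt [ 2.5e-03 -6.0e-04 -1.0e+00]
(0.585, -0.15, 0.07) -> tool cm [-16.95  -4.61  -0.  ]
(0.4751, -0.1526, 0.07) -> tool cm [  2.6  -10.68  -0.03]
```

```bash
python3 -m pendant '[{"dx":0,"dy":0,"dz":-1,"wx":0,"wy":0,"wz":0,"jaw":0.3},{"dx":0,"dy":0,"dz":-2,"wx":0,"wy":0,"wz":0,"jaw":0.3},{"dx":0,"dy":0,"dz":-2.5,"wx":0,"wy":0,"wz":0,"jaw":0.3},{"dx":0,"dy":0,"dz":-2.5,"wx":0,"wy":0,"wz":0,"jaw":0.3},{"dx":-1.3,"dy":-0.3,"dz":-1,"wx":0,"wy":0,"wz":0,"jaw":0.3},{"dx":-2.5,"dy":-0.7,"dz":0,"wx":0,"wy":0,"wz":0,"jaw":0.3},{"dx":-3,"dy":-0.8,"dz":0,"wx":0,"wy":0,"wz":0,"jaw":0.3},{"dx":-3,"dy":-0.8,"dz":0,"wx":0,"wy":0,"wz":0,"jaw":0.3},{"dx":-3,"dy":-0.8,"dz":0,"wx":0,"wy":0,"wz":0,"jaw":0.3},{"dx":-2.6,"dy":-0.7,"dz":0,"wx":0,"wy":0,"wz":0,"jaw":0.3},{"dx":-1.3,"dy":-0.4,"dz":0,"wx":0,"wy":0,"wz":0,"jaw":0.3},{"dx":0,"dy":0,"dz":0,"wx":0,"wy":0,"wz":5,"jaw":0.3},{"dx":0,"dy":0,"dz":0,"wx":0,"wy":0,"wz":8,"jaw":0.3},{"dx":0,"dy":0,"dz":0,"wx":0,"wy":0,"wz":8,"jaw":0.3},{"dx":0,"dy":0,"dz":0,"wx":0,"wy":0,"wz":8,"jaw":0.3},{"dx":0,"dy":0,"dz":0,"wx":0,"wy":0,"wz":8,"jaw":0.3},{"dx":0,"dy":0,"dz":0,"wx":0,"wy":0,"wz":8,"jaw":0.3},{"dx":0,"dy":0,"dz":0,"wx":0,"wy":0,"wz":0,"jaw":0.3},{"dx":0,"dy":0,"dz":0,"wx":0,"wy":0,"wz":0,"jaw":0.3}]' 35; python3 -c "
from h import *
plan((.4751,-.1526,.16),(.4751,-.1526,.0762))"
```

```text
time_s: 23.45
ee_pos: [0.5841, -0.1469, 0.158]
ee_rot: [[0.496, 0.868, -0.0], [0.868, -0.496, 0.0], [0.0, -0.001, -1.0]]
force: [-0.1, -0.1, -0.4]
gripper_width: 0.505
gripper_force: 35.7
t 23.45 p [ 0.5841 -0.1469  0.158 ] w 0.505 gf 35.68643148522824 F [-0.1 -0.1 -0.4] tilt [-5.e-04  3.e-04 -1.e+00]
(0.4751, -0.1526, 0.16) -> tool cm [-5.9  -9.18 -0.19]
(0.4751, -0.1526, 0.0762) -> tool cm [-0.    0.01  8.38]
```

```bash
python3 -m pendant '[{"dx":-0.5,"dy":-0.8,"dz":0,"wx":0,"wy":0,"wz":0,"jaw":0.3},{"dx":-1.2,"dy":-1.8,"dz":0,"wx":0,"wy":0,"wz":0,"jaw":0.3},{"dx":-1.3,"dy":-2,"dz":0,"wx":0,"wy":0,"wz":0,"jaw":0.3},{"dx":-1.3,"dy":-2,"dz":0,"wx":0,"wy":0,"wz":0,"jaw":0.3},{"dx":-1,"dy":-1.6,"dz":0,"wx":0,"wy":0,"wz":0,"jaw":0.3},{"dx":-0.6,"dy":-0.95,"dz":0,"wx":0,"wy":0,"wz":0,"jaw":0.3},{"dx":0,"dy":0,"dz":0,"wx":0,"wy":0,"wz":0,"jaw":0.3},{"dx":0,"dy":0,"dz":0,"wx":0,"wy":0,"wz":0,"jaw":0.3},{"dx":0,"dy":0,"dz":0.8,"wx":0,"wy":0,"wz":0,"jaw":0.3},{"dx":0,"dy":0,"dz":1.5,"wx":0,"wy":0,"wz":0,"jaw":0.3},{"dx":0,"dy":0,"dz":1.5,"wx":0,"wy":0,"wz":0,"jaw":0.3},{"dx":0,"dy":0,"dz":1,"wx":0,"wy":0,"wz":0,"jaw":0.3},{"dx":0,"dy":0,"dz":0,"wx":0,"wy":0,"wz":0,"jaw":0.3},{"dx":0,"dy":0,"dz":0,"wx":0,"wy":0,"wz":0,"jaw":0.3}]' 35
python3 - <<'E'
from h import *
plan((.4751,-.1526,.10),(.4751,-.1526,.0762))
im,d=imaging.get_image("scene"); cv2.imwrite("pics/s7.png",cv2.resize(im[80:280,200:520,::-1],None,fx=2,fy=2))
E
```

```text
time_s: 24.85
ee_pos: [0.4758, -0.1524, 0.1101]
ee_rot: [[0.499, 0.866, -0.0], [0.866, -0.499, 0.0], [0.0, -0.001, -1.0]]
force: [-0.1, -0.3, -0.6]
gripper_width: 0.504
gripper_force: 35.9
t 24.85 p [ 0.4758 -0.1524  0.1101] w 0.504 gf 35.8896767674014 F [-0.1 -0.3 -0.6] tilt [-4.e-04  3.e-04 -1.e+00]
(0.4751, -0.1526, 0.1) -> tool cm [-0.05 -0.05  1.01]
(0.4751, -0.1526, 0.0762) -> tool cm [-0.    0.    2.38]
```

View pics/s7.png

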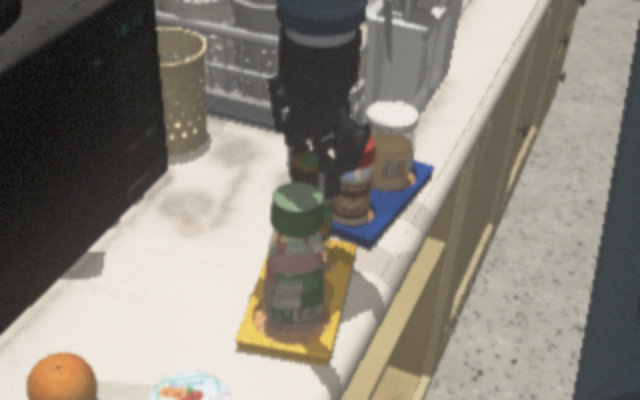

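The dark-cap jar is above the yellow small well, behind the ketchup in this view (crop (305,165)), and nothing else has moved. I lower it.

```bash
python3 -m pendant '[{"dx":-0.05,"dy":-0.05,"dz":0.8,"wx":0,"wy":0,"wz":0,"jaw":0.3},{"dx":0,"dy":0,"dz":1,"wx":0,"wy":0,"wz":0,"jaw":0.3},{"dx":0,"dy":0,"dz":0.7,"wx":0,"wy":0,"wz":0,"jaw":0.3},{"dx":0,"dy":0,"dz":0.4,"wx":0,"wy":0,"wz":0,"jaw":0.3},{"dx":0,"dy":0,"dz":0.3,"wx":0,"wy":0,"wz":0,"jaw":0.3},{"dx":0,"dy":0,"dz":0.2,"wx":0,"wy":0,"wz":0,"jaw":0.3},{"dx":0,"dy":0,"dz":0.1,"wx":0,"wy":0,"wz":0,"jaw":0.3},{"dx":0,"dy":0,"dz":0,"wx":0,"wy":0,"wz":0,"jaw":0.3},{"dx":0,"dy":0,"dz":0,"wx":0,"wy":0,"wz":0,"jaw":0.3}]' 35; python3 -c "
from h import *
plan((.4751,-.1526,.0762))"
```

```text
time_s: 25.8
ee_pos: [0.4749, -0.1527, 0.0759]
ee_rot: [[0.499, 0.866, -0.0], [0.866, -0.499, -0.0], [-0.0, -0.0, -1.0]]
force: [-3.4, 1.8, 5.8]
gripper_width: 0.505
gripper_force: 36.7
t 25.8 p [ 0.4749 -0.1527  0.0759] w 0.505 gf 36.680995446658926 F [-3.4  1.8  5.8] tilt [-0. -0. -1.]
(0.4751, -0.1526, 0.0762) -> tool cm [ 0.01  0.01 -0.03]
```

```bash
python3 -m pendant '[{"dx":0,"dy":0,"dz":0,"wx":0,"wy":0,"wz":0,"jaw":0.55},{"dx":0,"dy":0,"dz":0,"wx":0,"wy":0,"wz":0,"jaw":0.67},{"dx":0,"dy":0,"dz":0,"wx":0,"wy":0,"wz":0,"jaw":0.67},{"dx":0,"dy":0,"dz":0,"wx":0,"wy":0,"wz":0,"jaw":0.67},{"dx":0,"dy":0,"dz":-1,"wx":0,"wy":0,"wz":0,"jaw":0.67},{"dx":0,"dy":0,"dz":-3,"wx":0,"wy":0,"wz":0,"jaw":0.67},{"dx":0,"dy":0,"dz":-4,"wx":0,"wy":0,"wz":0,"jaw":0.67},{"dx":0,"dy":0,"dz":-4,"wx":0,"wy":0,"wz":0,"jaw":0.67},{"dx":0,"dy":0,"dz":-4,"wx":0,"wy":0,"wz":0,"jaw":0.67},{"dx":0,"dy":0,"dz":-2,"wx":0,"wy":0,"wz":0,"jaw":0.67},{"dx":1.8,"dy":-1,"dz":0,"wx":0,"wy":0,"wz":0,"jaw":0.67},{"dx":3.4,"dy":-2,"dz":0,"wx":0,"wy":0,"wz":0,"jaw":0.67},{"dx":3.4,"dy":-2,"dz":0,"wx":0,"wy":0,"wz":0,"jaw":0.67},{"dx":3.4,"dy":-2,"dz":0,"wx":0,"wy":0,"wz":0,"jaw":0.67},{"dx":3.4,"dy":-2,"dz":0,"wx":0,"wy":0,"wz":0,"jaw":0.67},{"dx":3.4,"dy":-2,"dz":0,"wx":0,"wy":0,"wz":0,"jaw":0.67},{"dx":2,"dy":-1.2,"dz":0,"wx":0,"wy":0,"wz":0,"jaw":0.67},{"dx":0,"dy":0,"dz":0,"wx":0,"wy":0,"wz":0,"jaw":0.67},{"dx":0,"dy":0,"dz":0,"wx":0,"wy":0,"wz":0,"jaw":0.67}]' 35
python3 - <<'E'
from h import *
plan()
im,W=cloud(); cv2.imwrite("pics/t8.png",cv2.resize(im[130:290,180:500,::-1],None,fx=2,fy=2))
for n,(x,y,h) in {"honey":(.456,-.349,.103),"red":(.467,-.2565,.112),"dark":(.475,-.1526,.111),"ketchup":(.4553,-.0618,.167)}.items():
    p,_=pts(W,(x,y),.045,h-.012,h+.012)
    if len(p):
        c,r=cv2.minEnclosingCircle(p[:,:2].astype(np.float32)); print(n,(x,y),len(p),np.round(c,4),round(2*r,3),"z",np.median(p[:,2]).round(4),"exp",h)
    else: print(n,"none")
im,_=imaging.get_image("scene"); cv2.imwrite("pics/s8.png",im[:,:,::-1])
E
```

```text
time_s: 27.7
ee_pos: [0.4731, 0.0886, 0.2558]
ee_rot: [[0.498, 0.867, 0.001], [0.867, -0.498, -0.001], [-0.0, 0.001, -1.0]]
force: [0.2, -0.7, 0.3]
gripper_width: 0.669
gripper_force: 0.0
t 27.7 p [0.4731 0.0886 0.2558] w 0.669 gf 0.0 F [ 0.2 -0.7  0.3] tilt [ 6.e-04 -5.e-04 -1.e+00]
honey (0.456, -0.349) 816 [ 0.4558 -0.3475] 0.064 z 0.1025 exp 0.103
red (0.467, -0.2565) 402 [ 0.4677 -0.2539] 0.045 z 0.1122 exp 0.112
dark (0.475, -0.1526) 389 [ 0.4733 -0.1508] 0.044 z 0.1114 exp 0.111
ketchup (0.4553, -0.0618) 495 [ 0.4539 -0.0637] 0.047 z 0.1669 exp 0.167
```

View pics/t8.png

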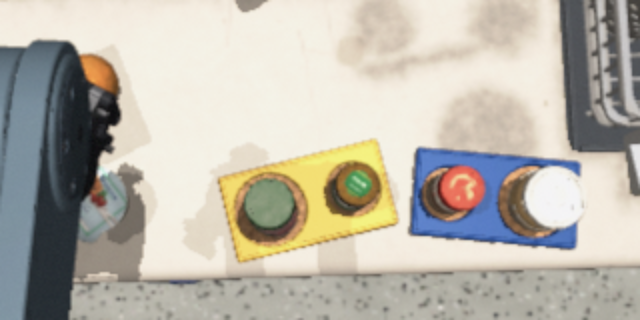

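View pics/s8.png

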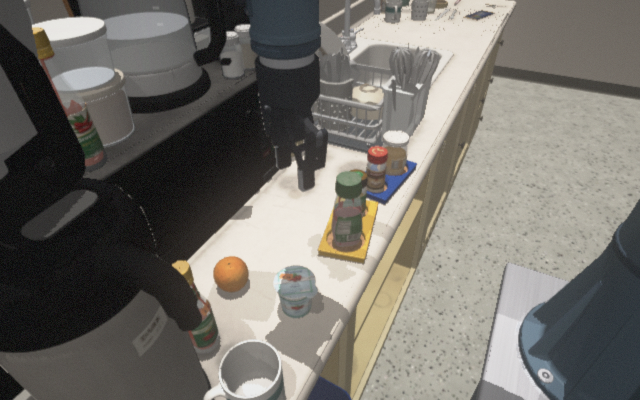

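All four stand at the right wells, with tops within 1 mm of the expected height and centres within 3 mm. In the scene view the mandarin (231,274) and yoghurt (295,290) are where they started, and the gripper touches nothing.

```bash
python3 -c "
from plant import ticket
print(ticket.finish_job())"
```

```text
the job is handed in; nothing more can be done
None
```

Both kits are made up and the job is handed in: the camera check showed all four items upright and seated in the correct wells, the mandarin and yoghurt looked unmoved, and the last clock reading was 27.7 s of the allowed 112 s.

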